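# Erect the splash guard and set the cell clamp screw

## Task

Fold the three blue splash-guard panels around the glass cell fully upright, so that with the grey back plate they make an open box. Then turn the clamp's red wing screw clockwise until it seats, back it off a quarter turn so that the glass is not strained, and finish still gripping the wing, holding it there. Leave the glassware and the other things on the bench where they stand.

Things in the scene. Friction and masses are not known exactly. Their poses are not given: they have to be found in the camera images.
- cell_clamp: grey clamp fixture fixed to the bench: base 106 x 106 x 12 mm, origin at the centre of its underside, z up. Grey back plate 72 mm high on its +x side (x = 52 to 64 mm). Aluminium bridge, 36 mm wide, top z = 78 mm, from the plate to x = -16 mm over a glass cell; the wing screw stands on it, its axis the frame's z axis. Blue panels hinged at left (+y), right (-y), front (-x)
- panel_left (a joint): hinge of the blue left panel (100 mm along the hinge, 55 mm hinge to free edge, 4 mm thick). 0 = level, sticking out to +y; 1.571 = upright, at a stop; starts 0.5 to 0.9, leaning out. Hinge line along the clamp's x axis at y = +55 mm, z = 15 mm. Stiff (0.06 N m): stays where left; pushing the free edge inwards from outside raises it (2 to 5 N)
- panel_left_edge (a point): middle of the free edge of the left panel, half way through its thickness: 55 mm from the hinge line; with the panel upright it is 70 mm above the bench, straight over the hinge. The point has the panel's own axes: its +y axis points from the hinge to the free edge
- panel_right (a joint): hinge of the blue right panel (100 mm along the hinge, 55 mm hinge to free edge, 4 mm thick). 0 = level, sticking out to -y; 1.571 = upright, at a stop; starts 0.5 to 0.9, leaning out. Hinge line along the clamp's x axis at y = -55 mm, z = 15 mm. Stiff (0.06 N m): stays where left; pushing the free edge inwards from outside raises it (2 to 5 N)
- panel_right_edge (a point): middle of the free edge of the right panel, half way through its thickness: 55 mm from the hinge line; with the panel upright it is 70 mm above the bench, straight over the hinge. The point has the panel's own axes: its -y axis points from the hinge to the free edge
- panel_front (a joint): hinge of the blue front panel (100 mm along the hinge, 55 mm hinge to free edge, 4 mm thick). 0 = level, sticking out to -x; 1.571 = upright, at a stop; starts 0.5 to 0.9, leaning out. Hinge line along the clamp's y axis at x = -55 mm, z = 15 mm. Stiff (0.06 N m): stays where left; pushing the free edge inwards from outside raises it (2 to 5 N)
- panel_front_edge (a point): middle of the free edge of the front panel, half way through its thickness: 55 mm from the hinge line; with the panel upright it is 70 mm above the bench, straight over the hinge. The point has the panel's own axes: its -x axis points from the hinge to the free edge
- clamp_screw (a joint): angle of the wing screw backed off from its seat: 0 = seated (hard stop), grows as the screw is turned anticlockwise seen from above; a quarter turn is 1.571; far stop at 3.0. It starts 0.5 to 1.3 rad short of its seat. Friction about 0.08 N m: it stays where it is left. It does not rise or sink noticeably as it turns
- wing (a point): red wing of the clamp screw, an upright block 44 mm long (its x), 12 mm thick (its y), 36 mm high, white dot on top near its +x end; this point is the block's centre on the screw axis, 100 mm above the bench (block from 82 to 118 mm, a 22 mm brass collar under it). Grip it across its thickness from above. Seated, it lies along the clamp's x axis, dot towards the back plate
- tube_rack: blue rack of tubes, 60 x 200 mm, 100 mm high, loose, behind the back plate; leave alone (origin: centre of underside)
- amber_bottle: amber bottle, 60 mm across, 95 mm high, loose; leave alone (origin: centre of underside)
- flask: conical glass flask, 80 mm across, 95 mm high, loose; leave alone (origin: centre of underside)
- cream_jar: small white jar with blue cap, 44 mm across, 50 mm high, loose; leave alone (origin: centre of underside)
- spatula: steel lab spatula with green grip lying on the bench, 170 mm long, 8 mm high, along its x axis; leave alone (origin: underside, near its middle)

How it is judged (in metres and radians):
On the way, in this order (a step that is already met when the one before it is completed fails the run):
1. all three blue panels are upright (value of joint each of panel_left, panel_right, panel_front above 1.45 rad), for 0.2 s.
2. the wing screw, gripped, is turned to its seat with the panels up (all of step 1 and value of joint clamp_screw below 0.07 rad and contact force between the fingers and clamp_screw above 1 N), for 0.1 s.
At the end, for the whole second after the job is handed in: all three panels are within 7 degrees of upright, the screw stands a quarter turn (1.571 rad, within 0.21 rad or 12 degrees) back from its seat and at rest, and the fingers still grip its wing with more than 1 N (all of step 1 and value of joint clamp_screw between 1.36 and 1.78 rad and contact force between the fingers and clamp_screw above 1 N and velocity of joint clamp_screw between -0.1 and 0.1 rad/s); the arm keeps its last pose, push and grip.
It fails at once if a bystander on the bench is moved more than 25 mm (distance of any of tube_rack, amber_bottle, flask, cream_jar, spatula from where it was at the start of the episode above 0.025 m).
It fails at once if a bystander on the bench is knocked over (angle between any of tube_rack, amber_bottle, flask, cream_jar, spatula's own z axis and vertical above 0.5 rad).
It also fails if it takes over 64 s, if anything falls off the work surface, if the arm or the gripper's body presses on something with over 40 N, if the wrist force passes 120 N, or if a joint passes its speed limit or range.

## Robot

A 6-joint arm with a two-finger parallel gripper is mounted at the origin on the work surface. World frame = base frame: x ahead of the robot, y to its left, z up, the work surface at z = 0. Lengths are in mm, angles in rad, forces in N, time in s.
With the tool pointing down it reaches from about 300 to 875 mm from the base axis. Payload 6.4 kg.
Tool frame: the origin (TCP) lies midway between the tips of the shut fingers; the grasp point (between the pads) lies 19 mm behind it (robot.hold_point_z is the x of the grasp point in the tool frame, in mm); x points along the fingers, y is the direction in which the jaws open and shut, and the axes are right-handed (so a half turn about x gives the same grasp; the last joint's range is limited). The gripper opens to 88 mm and grips with 3 to 60 N. Pads are 18 mm wide; open, the fingers measure 123 mm over their backs; the gripper's body (75 mm by 187 mm) begins 45 mm behind the grasp point.
Start: joints at [-1.342, 0.181, 1.607, -0, 1.354, -0.206], TCP at [242.224, -521.506, 238.714] pointing down, gripper open.
Joint ranges: [-2.99, 2.99], [-0.89, 2.07], [0.3, 2.58], [-1.14, 4.28], [0, 2.63], [-3.12, 3.12]. Speed limits (rad/s): [2.57, 2.57, 3.01, 3.14, 3.14, 3.14].

## Interface

Orientations are given as a unit quaternion [x, y, z, w].
In Python, from workcell import robot gives the robot as it stands. Calls block until the motion is done:
- robot.reach(position, orientation): joint-space move of the TCP to a pose.
- robot.move_linear(position, rotation=None, v=150, contact_N=None): straight line of the TCP; rotation=None keeps the orientation; v is the mean speed in mm/s. With contact_N (N) it stops when the force on the tool has changed by that much, and returns True; else False.
- robot.goto_joints(angles): joint-space move.
- robot.ungrasp() and robot.gripper_close(squeeze=None): open the fingers fully, or close them until they stop; squeeze is the grip in N (None keeps the last).
- robot.hold(seconds).
- robot.ik(position, orientation): joint angles nearest the present ones, or None.
- robot.get_obs(): the state.
- robot.capture(name): name is "scene" or "side" or "wrist"; returns a dict with "img" (384x512x3 uint8, red, green, blue), "depth" (384x512 float32, mm along the optical axis (not along the pixel's ray), 0 where there is no reading), "fx", "fy", "cx", "cy" (pixels), "R" (3x3) and "t" (3): a world point X has camera coordinates R X + t; the wrist camera has in their place "T_tool_cam" (4x4, takes a point from camera to tool coordinates, whose origin is the TCP and whose axes are the tool frame's). Camera axes: x right, y down, z forward; pixel columns grow to the right and rows downward; lengths in mm; the calibration is good to about 2 mm. A picture is of the moment at which its call begins: read the wrist's pose just before it.
A pose or a line that the arm cannot do raises robot.MotionError and nothing moves.
- robot.sign_off(): hands the job in, once; it reports no verdict.
The state is a dict: "t": time; "joint_positions": joint angles; "qd": joint speeds; "tau": joint torques, N m; "eef_pos": TCP position; "eef_rot": TCP orientation; "force": force on the tool from outside, world axes, zero at the start; "wrist_torque": the same for the moment, N m; "width": finger opening in mm.
Only numpy, scipy, OpenCV 4.12 (cv2) and the standard library are available. Lean on these libraries where they do the work, as an engineer would, in place of code of your own. Each camera call takes 0.05 s, during which the arm holds its last target. There are 200 camera calls.

## Working session

There is one attempt and no reset: what is moved stays moved. The work goes in short steps, each a Python script; the robot and the scene stay as the last script left them, time stands still between calls to the robot, and variables do not carry over. Pictures are saved under pics/ and viewed, about 8 in all and at most 12, crops included, and the job is handed in when it is done.

```bash
ls; mkdir -p pics; python3 - <<'E'
from workcell import robot
import cv2,numpy as np,pickle
d={}
for n in("scene","side"):
    c=robot.capture(n);d[n]=c
    cv2.imwrite(f"pics/{n}0.png",cv2.cvtColor(c["img"],cv2.COLOR_RGB2BGR))
    print(n,c["fx"],c["cx"],c["cy"],(-c["R"].T@c["t"]).round(),c["R"].round(2).tolist(),(c["depth"]>0).mean())
pickle.dump(d,open("d0.pkl","wb"))
o=robot.get_obs();print(o["eef_rot"],o["t"],robot.hold_point_z,o["force"])
a=np.hstack([d["scene"]["img"],d["side"]["img"]]);cv2.imwrite("pics/both0.png",cv2.cvtColor(a,cv2.COLOR_RGB2BGR))
E
```

```text
pics
scene 421.8632188791146 252.42555796735752 196.52257633404372 [1281.  202.  919.] [[-0.2, 0.98, 0.0], [0.73, 0.15, -0.66], [-0.65, -0.13, -0.75]] 0.9958699544270834
side 477.8742702758356 256.25473332280035 191.7176512204772 [ 395. -821.  729.] [[0.98, -0.19, -0.01], [-0.12, -0.56, -0.82], [0.16, 0.8, -0.58]] 0.9958699544270834
[-0.69045562 -0.1530204   0.69047275 -0.15199729] 0.1 -18.700000000000003 [ 0.49603321 -1.13631257  0.51732756]
```

View pics/scene0.png

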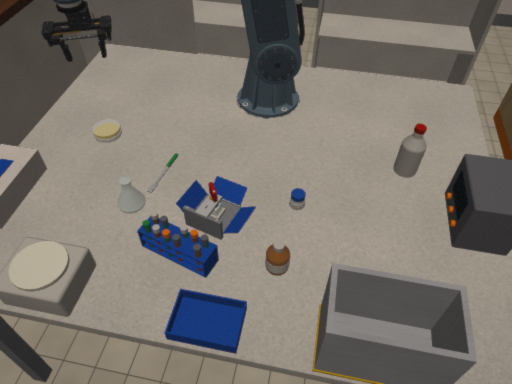

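View pics/side0.png

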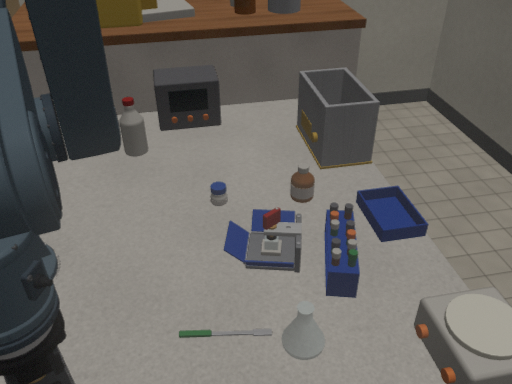

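The scene view shows the clamp at about (218,208), with the red wing at (213,191), rack at (178,245), flask at (130,197), spatula at (165,172), jar at (298,198) and bottle at (278,260). The side view shows the clamp at about (270,245), with its back plate facing the rack. I'll locate the wing by depth, then look from above with the wrist camera.

```bash
cat > h.py <<'E'
import numpy as np,cv2,pickle
from scipy.spatial.transform import Rotation as Ro
def world_T(c,o=None):
    T=np.eye(4)
    if "T_tool_cam" in c:
        T[:3,:3]=Ro.from_quat(o["eef_rot"]).as_matrix();T[:3,3]=o["eef_pos"];return T@np.array(c["T_tool_cam"])
    T[:3,:3]=c["R"].T;T[:3,3]=-c["R"].T@c["t"];return T
def cloud(c,o=None):
    v,u=np.mgrid[:384,:512];z=c["depth"]
    P=np.stack([(u-c["cx"])/c["fx"]*z,(v-c["cy"])/c["fy"]*z,z],-1)
    T=world_T(c,o);return P@T[:3,:3].T+T[:3,3]
def hsv(c): return cv2.cvtColor(c["img"],cv2.COLOR_RGB2HSV)
def red(h): return ((h[...,0]<6)|(h[...,0]>174))&(h[...,1]>150)&(h[...,2]>60)
def blue(h): return (h[...,0]>105)&(h[...,0]<130)&(h[...,1]>130)&(h[...,2]>40)
def down(a): # tool x down, jaw axis y at world angle a
    x=np.array([0,0,-1.]);y=np.array([np.cos(a),np.sin(a),0]);return Ro.from_matrix(np.stack([x,y,np.cross(x,y)],1)).as_quat()
E
python3 - <<'E'
from h import *
from workcell import robot
d=pickle.load(open("d0.pkl","rb"))
win={"scene":(170,240,150,250),"side":(215,305,200,275)}
for n,c in d.items():
    P=cloud(c);h=hsv(c);x0,x1,y0,y1=win[n]
    m=np.zeros((384,512),bool);m[y0:y1,x0:x1]=1;m&=c["depth"]>0
    r=P[m&red(h)];print(n,len(r),r.mean(0).round(1),r.min(0).round(),r.max(0).round())
    if n=="scene": w=r.mean(0)
robot_pos=[w[0],w[1],430]
o=robot.get_obs()
Rm=Ro.from_quat(o["eef_rot"]).as_matrix();print(Rm.round(2).tolist())
for a in np.arange(-3.1,3.1,.39):
    q=robot.ik(robot_pos,down(a)); print(round(a,2),None if q is None else np.round(q,2))
c=robot.capture("wrist");print(np.round(c["T_tool_cam"],2).tolist(),c["fx"])
E
```

```text
scene 69 [582.7 -42.8 110.6] [560. -57.  87.] [597. -31. 120.]
side 8 [569.7 -51.9 117.4] [561. -58. 116.] [582. -46. 119.]
[[-0.0, 0.42, -0.91], [0.0, -0.91, -0.42], [-1.0, -0.0, -0.0]]
-3.1 [-0.28  0.12  1.3  -0.    1.72  2.82]
-2.71 [-0.28  0.12  1.3  -0.    1.72  2.43]
-2.32 [-0.28  0.12  1.3  -0.    1.72  2.04]
-1.93 [-0.28  0.12  1.3   0.    1.72  1.65]
-1.54 [-0.28  0.12  1.3  -0.    1.72  1.26]
-1.15 [-0.28  0.12  1.3  -0.    1.72  0.87]
-0.76 [-0.28  0.12  1.3   0.    1.72  0.48]
-0.37 [-0.28  0.12  1.3  -0.    1.72  0.09]
0.02 [-0.28  0.12  1.3  -0.    1.72 -0.3 ]
0.41 [-0.28  0.12  1.3  -0.    1.72 -0.69]
0.8 [-0.28  0.12  1.3  -0.    1.72 -1.08]
1.19 [-0.28  0.12  1.3  -0.    1.72 -1.47]
1.58 [-0.28  0.12  1.3  -0.    1.72 -1.86]
1.97 [-0.28  0.12  1.3  -0.    1.72 -2.25]
2.36 [-0.28  0.12  1.3  -0.    1.72 -2.64]
2.75 [-0.28  0.12  1.3  -0.    1.72 -3.03]
[[-0.0, -0.32, 0.95, -146.99], [1.0, -0.0, -0.0, -0.54], [0.0, 0.95, 0.32, -83.85], [0.0, 0.0, 0.0, 1.0]] 342.24863673883044
```

```bash
python3 - <<'E'
from h import *
from workcell import robot
robot.reach([580,20,340],down(0.0))
o=robot.get_obs();c=robot.capture("wrist");print(o["t"],o["eef_pos"],c["fx"],c["cx"],c["cy"])
pickle.dump((c,o),open("w1.pkl","wb"))
cv2.imwrite("pics/w1.png",cv2.cvtColor(c["img"],cv2.COLOR_RGB2BGR))
E
```

```text
2.45 [579.96470621  19.0754717  339.72305388] 342.24863673883044 253.24109476142746 197.46018695014013
```

View pics/w1.png

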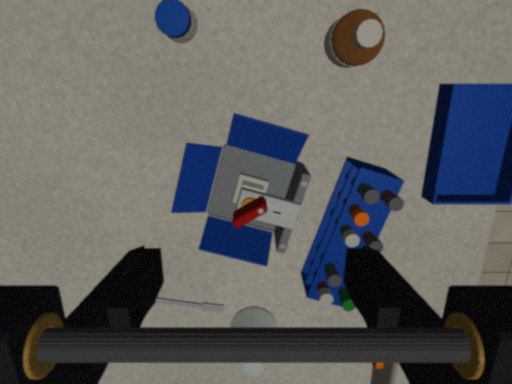

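The wrist view shows the left panel at (266,138), front at (197,178), right at (236,240), back plate at about (295,205), and the wing from (236,218) to (266,203) with its dot at (262,209). Next I'll fit planes to the panels and find the wing and the neighbours.

```bash
python3 - <<'E'
from h import *
c,o=pickle.load(open("w1.pkl","rb"))
P=cloud(c,o);h=hsv(c);ok=c["depth"]>0
r=red(h)&ok;r[:, :220]=0;r[:,275:]=0;r[:180]=0;r[240:]=0
Q=P[r];top=Q[Q[:,2]>112];print("red",len(Q),len(top),Q[:,2].max(),np.median(top[:,2]))
rect=cv2.minAreaRect(top[:,:2].astype(np.float32));print(rect, cv2.boxPoints(rect).round(1).tolist())
print("bench z",np.median(P[60:110,100:200,2]))
b=(blue(h)&ok).astype(np.uint8)
n,L,S,C=cv2.connectedComponentsWithStats(b)
for seed,name in(((266,138),"left"),((197,178),"front"),((236,240),"right")):
    k=L[seed[1],seed[0]];m=cv2.erode((L==k).astype(np.uint8),np.ones((5,5)))>0
    X=P[m];mu=X.mean(0);nv=np.linalg.svd(X-mu,full_matrices=False)[2][2];nv*=np.sign(nv[2])
    res=np.abs((X-mu)@nv).mean();az=np.arctan2(nv[1],nv[0])
    print(name,len(X),mu.round(1),"tilt",np.arccos(nv[2]).round(3),"inward az",az.round(3),"res",res.round(2),"zmax",np.percentile(P[L==k][:,2],98).round(1), cv2.minAreaRect(P[L==k][:,:2].astype(np.float32)))
# neighbours height map
H=(P[...,2]>12)&ok;H[300:]=0
for s,(x0,x1,y0,y1) in dict(rack=(300,405,155,312),bottle=(325,390,5,70),jar=(150,195,0,42),flask=(225,280,300,330),plate=(272,312,165,250),spat=(150,226,290,312)).items():
    X=P[y0:y1,x0:x1].reshape(-1,3);X=X[(X[:,2]>(5 if s=='spat' else 20))&(X[:,2]<200)]
    if len(X):print(s,X.min(0).round(),np.percentile(X,99,axis=0).round(),X.max(0).round())
# plate top line
X=P[165:250,280:312].reshape(-1,3);X=X[(X[:,2]>66)&(X[:,2]<90)];print(cv2.minAreaRect(X[:,:2].astype(np.float32)),np.median(X[:,2]))
E
```

```text
red 276 276 121.30186753609519 118.70377703190465
((574.8944091796875, -44.2828369140625), (43.276588439941406, 10.602984428405762), 30.95392608642578) [[553.5999755859375, -50.900001525878906], [559.0999755859375, -60.0], [596.2000122070312, -37.70000076293945], [590.7000122070312, -28.600000381469727]]
bench z 1.0715260717616388
left 1660 [596.5  30.8  34. ] tilt 0.575 inward az -1.847 res 0.51 zmax 47.2 ((596.3951416015625, 29.816909790039062), (45.663536071777344, 98.375), 74.1410903930664)
front 1691 [500.7 -22.2  36.4] tilt 0.67 inward az -0.276 res 0.57 zmax 51.4 ((501.2247009277344, -23.628421783447266), (97.61089324951172, 42.29362106323242), 73.99333953857422)
right 1612 [ 554.8 -114.3   40.5] tilt 0.896 inward az 1.292 res 0.63 zmax 59.4 ((554.7894897460938, -114.07847595214844), (35.09249496459961, 96.60127258300781), 74.16580200195312)
rack [ 638. -206.   20.] [764.  -2. 102.] [771.   1. 103.]
bottle [670. 120.  20.] [726. 177.  97.] [729. 179.  98.]
jar [467. 152.  20.] [507. 190.  53.] [508. 190.  54.]
flask [ 545. -281.   20.] [ 609. -255.   40.] [ 613. -253.   41.]
plate [ 603. -114.   20.] [649.  -5.  81.] [651.  -5.  82.]
spat [ 416. -261.    5.] [ 527. -236.    7.] [ 528. -235.    9.]
((623.0490112304688, -55.82058334350586), (108.31214141845703, 29.178524017333984), 74.25645446777344) 75.88857191269005
```

Yaw is -0.277 rad (three panels agree), the axis is at (574.9, -44.3), and the screw is at about 0.82 rad. The panel offsets check out against this. Pushing the panels now with shut fingers.

```bash
cat >> h.py <<'E'
YAW=-0.277;C=np.array([574.9,-44.3])
def loc(x,y,z): 
    c,s=np.cos(YAW),np.sin(YAW);return [C[0]+c*x-s*y,C[1]+s*x+c*y,z]
E
python3 - <<'E'
from h import *
from workcell import robot
robot.gripper_close(20);print(robot.get_obs()["width"])
S=dict(left=(lambda d,z:loc(-25,d,z),YAW,128,33),front=(lambda d,z:loc(-d,0,z),YAW+np.pi/2,124,36),right=(lambda d,z:loc(-25,-d,z),YAW,118,44))
for n,(f,a,d0,z0) in S.items():
    robot.reach(f(d0,170),down(a))
    if robot.move_linear(f(d0,z0),v=150,contact_N=10): print("contact on descent",n,robot.get_obs()["eef_pos"]);break
    hit=robot.move_linear(f(61,54),v=50,contact_N=14)
    o=robot.get_obs();p=np.array(o["eef_pos"]);R=np.array([[np.cos(YAW),np.sin(YAW)],[-np.sin(YAW),np.cos(YAW)]])
    print(n,hit,(R@(p[:2]-C)).round(1),p[2].round(1),np.round(o["force"],1),o["t"])
    robot.move_linear(f(d0,60),v=120);robot.move_linear(f(d0,170),v=200)
o=robot.get_obs();print(o["t"])
robot.reach([580,20,340],down(0.0))
o=robot.get_obs();c=robot.capture("wrist");print(o["t"])
pickle.dump((c,o),open("w2.pkl","wb"))
cv2.imwrite("pics/w2.png",cv2.cvtColor(c["img"],cv2.COLOR_RGB2BGR))
E
```

```text
0.5875683032222548
left True [-24.9 109.7] 40.1 [1.4 3.  2.8] 6.2667
front True [-1.081e+02  1.000e-01] 40.8 [-1.3 -0.3  1.1] 10.575
right True [-24.8 -68.5] 52.6 [-1.1 -4.   1.6] 14.7917
16.0583
17.0417
```

View pics/w2.png

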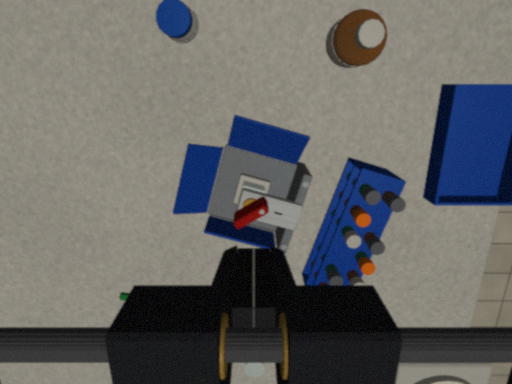

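Left and front stopped at first touch (impact tripped the threshold), with panels still at (268,140) and (198,180). The right panel looks raised, with only a thin strip at (238,232). I'll redo it with a higher threshold.

```bash
python3 - <<'E'
from h import *
from workcell import robot
S=dict(left=(lambda d,z:loc(-25,d,z),YAW,126,34),front=(lambda d,z:loc(-d,0,z),YAW+np.pi/2,122,37),right=(lambda d,z:loc(-25,-d,z),YAW,90,50))
R=np.array([[np.cos(YAW),np.sin(YAW)],[-np.sin(YAW),np.cos(YAW)]])
for n,(f,a,d0,z0) in S.items():
    robot.reach(f(d0,150),down(a))
    if robot.move_linear(f(d0,z0),v=150,contact_N=12): print("contact on descent",n,robot.get_obs()["eef_pos"]);break
    for k in range(4):
        hit=robot.move_linear(f(61,54),v=45,contact_N=32)
        o=robot.get_obs();p=np.array(o["eef_pos"])
        print(n,hit,(R@(p[:2]-C)).round(1),p[2].round(1),np.round(o["force"],1),o["t"])
        if not hit or max(abs(R@(p[:2]-C)))<70: break
    robot.move_linear(f(100,60),v=120);robot.move_linear(f(100,150),v=200)
robot.reach(loc(0,75,360),down(YAW))
o=robot.get_obs();c=robot.capture("wrist");print(o["t"])
pickle.dump((c,o),open("w3.pkl","wb"))
cv2.imwrite("pics/w3.png",cv2.cvtColor(c["img"],cv2.COLOR_RGB2BGR))
s=robot.capture("scene");e=robot.capture("side");pickle.dump((s,e),open("s3.pkl","wb"))
cr=np.hstack([cv2.resize(x["img"][b:b+100,a:a+100],(400,400),interpolation=cv2.INTER_CUBIC) for x,a,b in((s,165,155),(e,215,190))])
cv2.imwrite("pics/s3.png",cv2.cvtColor(cr,cv2.COLOR_RGB2BGR))
P=cloud(c,o);b=blue(hsv(c))&(c["depth"]>0);X=P[b];l=(X[:,:2]-C)@R.T
for n,u in dict(left=l[:,1],right=-l[:,1],front=-l[:,0]).items():
    v=l[:,0] if n!="front" else l[:,1]
    m=(abs(v)<40)&(u>40)&(u<110)&(X[:,2]>62)&(X[:,2]<76);print(n,m.sum(),np.percentile(u[m],[5,50,95]).round(1) if m.any() else "", np.percentile(X[m,2],95).round(1) if m.any() else "")
E
```

```text
left True [-24.5 104.5] 44.4 [1.3 1.7 2. ] 19.6
left True [-25.4  66.6] 52.1 [3.1 4.2 0.5] 20.5167
front True [-1.062e+02  1.000e-01] 42.0 [-2.4  1.2  1.7] 24.675
front True [-104.6    0.2] 42.6 [-2.3 -0.1  1.7] 25.1083
front False [-67.2   0.1] 52.1 [-20.6   3.2   9.1] 26.2667
right True [-24.7 -68.6] 53.5 [-1.8 -5.9  1.7] 29.9917
32.075
left 236 [53.7 55.5 56.4] 72.2
right 219 [53.3 54.2 55.4] 71.7
front 167 [52.8 53.7 55.6] 72.3
```

View pics/w3.png

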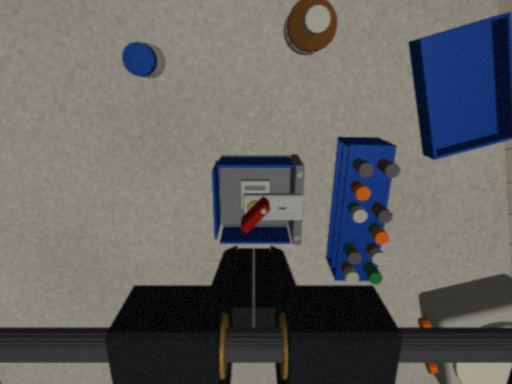

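View pics/s3.png

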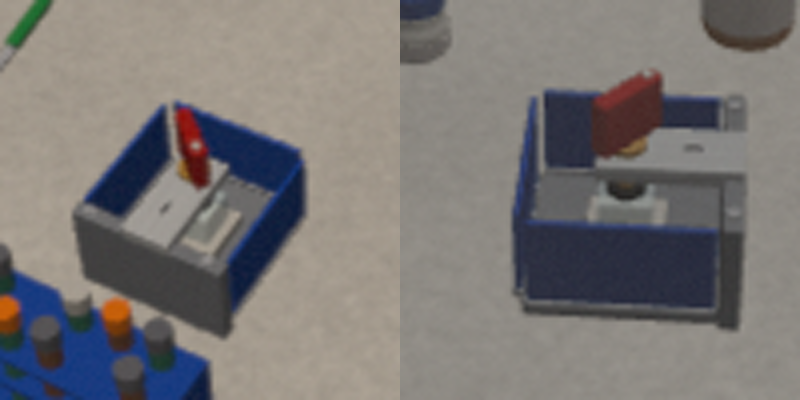

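All three panels are upright in both views: edges are about 54–55 mm from the axis and 72 mm high, and the box is closed at (258,200) in the wrist view. Next I grip the wing and turn it to its seat.

```bash
python3 - <<'E'
from h import *
from workcell import robot
c,o=pickle.load(open("w3.pkl","rb"))
P=cloud(c,o);r=red(hsv(c))&(c["depth"]>0);Q=P[r];Q=Q[(np.hypot(*(Q[:,:2]-C).T)<30)&(Q[:,2]>112)]
rect=cv2.minAreaRect(Q[:,:2].astype(np.float32));B=cv2.boxPoints(rect)
e=[B[1]-B[0],B[2]-B[1]];v=max(e,key=np.linalg.norm);wy=np.arctan(v[1]/v[0])
print(rect,"wing yaw",wy,"theta",wy-YAW)
c2=(np.array(rect[0])+C)/2;a=wy-np.pi/2
robot.ungrasp()
robot.reach([*c2,150],down(a))
hit=robot.move_linear([*c2,92],v=100,contact_N=12)
robot.gripper_close(25);robot.hold(.2)
o=robot.get_obs();print(hit,c2,o["width"],np.round(o["eef_pos"],1),np.round(o["force"],1),np.round(o["wrist_torque"],2),o["t"])
q=np.array(o["joint_positions"]);th=wy-YAW;print(q.round(3))
def go(d):
    t=q.copy();t[5]+=d;robot.goto_joints(t);o=robot.get_obs()
    print(round(d,3),"est theta",round(th-d,3),"j6",o["joint_positions"][5].round(3),np.round(o["wrist_torque"],2),np.round(o["force"],1),o["t"]);return o
for d in(.3,th-.12,th-.06,th,th+.04,th+.08): 
    o=go(d)
    if abs(o["wrist_torque"][2])>1.2: break
E
```

```text
((574.64990234375, -44.30120849609375), (42.70359802246094, 10.651815414428711), 32.001182556152344) wing yaw 0.55852616 theta 0.83552617
False [574.77495117 -44.30060425] 11.633395966818302 [575.4 -45.2  92.1] [ 2.6 -4.5 -2.7] [-0.61 -0.42 -0.02] 36.5083
[-2.830e-01  3.570e-01  1.711e+00 -1.000e-03  1.072e+00  7.300e-01]
0.3 est theta 0.536 j6 1.026 [-0.2  -0.1  -0.12] [ 1.4 -2.1 -1.6] 36.9
0.716 est theta 0.12 j6 1.44 [-0.38 -0.19 -0.1 ] [ 2.  -3.7 -2.7] 37.3833
0.776 est theta 0.06 j6 1.501 [-0.59 -0.19 -0.1 ] [ 2.1 -4.9 -2.6] 37.6333
0.836 est theta 0.0 j6 1.561 [-0.64 -0.24  0.05] [ 0.7 -4.2 -3.3] 37.8833
0.876 est theta -0.04 j6 1.6 [-0.63 -0.32  0.52] [ 1.5 -4.8 -2.8] 38.1333
0.916 est theta -0.08 j6 1.64 [-0.73 -0.29  0.6 ] [ 1.7 -4.6 -3.3] 38.3833
```

The moment about z jumps to +0.6 N m near an estimated angle of 0, so the screw is seated. I'll hold briefly, then back off a quarter turn and check.

```bash
python3 - <<'E'
from h import *
from workcell import robot
robot.hold(.4)
o=robot.get_obs();q=np.array(o["joint_positions"]);print(o["width"],np.round(o["wrist_torque"],2))
q[5]=1.561-1.571
robot.goto_joints(q);robot.hold(.3);o=robot.get_obs()
print(o["t"],o["width"],q[5],o["joint_positions"][5],np.round(o["wrist_torque"],2),np.round(o["force"],1))
y=Ro.from_quat(o["eef_rot"]).as_matrix()[:,1];print("theta from tool",np.arctan2(y[1],y[0])+np.pi/2-YAW)
s=robot.capture("scene");e=robot.capture("side");w=robot.capture("wrist")
f=lambda im:cv2.resize(im,(400,400),interpolation=cv2.INTER_CUBIC)
cr=np.hstack([f(s["img"][155:255,165:265]),f(e["img"][190:290,215:315])])
cv2.imwrite("pics/s4.png",cv2.cvtColor(cr,cv2.COLOR_RGB2BGR));cv2.imwrite("pics/w4.png",cv2.cvtColor(w["img"],cv2.COLOR_RGB2BGR))
E
```

```text
12.346148998632241 [-0.73 -0.33  0.57]
40.55 11.912201227046095 -0.010000000000000009 -0.009996638179614055 [0.46 0.38 0.07] [-2.2  3.1  1.7]
theta from tool 1.5752599396634697
```

View pics/s4.png

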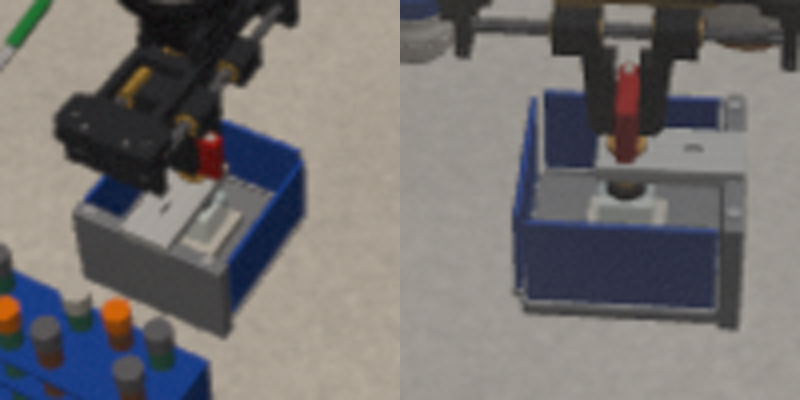

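View pics/w4.png

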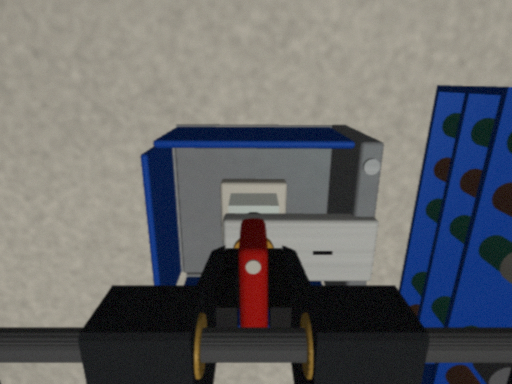

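The wing stands square across the bridge with its dot toward the clamp's +y side, at (253,268) in the wrist view. All three panels are still upright and the gripper is holding the wing. Handing in.

```bash
python3 -c "
from workcell import robot
print(robot.sign_off(),robot.get_obs()['t'])"
```

```text
the job is handed in; nothing more can be done
the job is handed in; nothing more can be done
```

I folded all three panels upright, turned the wing screw to its seat, backed it off a quarter turn and handed the job in still gripping the wing. The clock read about 41 s, inside the 64 s limit.

- **Panels:** the first push stopped early on the left and front panels, because the impact tripped my force threshold. A second pass with a higher threshold raised them. The free edges then measured 54–55 mm from the axis and 72 mm high, which is upright.
- **Seat:** the moment about the screw axis rose from about -0.1 to +0.6 N m close to the angle where I expected the seat. That is indirect evidence, because the screw angle itself can't be read.
- **Final hold:** the tool angle puts the screw 1.575 rad back from its seat, and the fingers are closed on the wing at 11.9 mm with a 25 N squeeze set. The last pictures show the wing square across the bridge with its dot toward the left panel, and the panels still up.
- **Bystanders:** in the pictures I saw no sign that the glassware or other items had moved, but I did not measure their final positions.

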